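# Clamp the ear cup on the uncapped microphone of a headphone test jig

### The job

Set up the headphone jig for its next measurement, on the side whose microphone has its yellow dust cap off: press the grey paddle behind that side's sprung clamp until the clamp latches in its raised position, slide the ear cup of that side's colour (blue left, red right) along the deck over the open microphone until it is home against both brass locating pins, without lifting or ramming it, then press the orange trigger so that the clamp comes down and holds the cup. Leave the other side's clamp and ear cup and the things lying on the deck as they are.

Things in the scene. Friction and masses are not known exactly. Their poses are not given: they have to be found in the camera images.
- jig: Black fixed test deck, 300 mm deep (its x, away from the robot) by 740 mm wide (its y, to the left), top 20 mm above the table; origin under its middle, on the table. Two mirror-image stations: left (+y, blue strips) and right (-y, red strips). 'Outward' below: along y away from its middle. From a port outward: two pins, clamp post (74 mm tall), trigger, paddle. The cups stand between the ports.
- port_l (a point): Centre of the left station's microphone port, on the deck's top face, 135 mm from the deck's middle along its +y. Two polished, slippery brass pins (8 mm thick, 16 mm tall, rigid) stand 25 mm outward of it and 43 mm to either side: a cup that touches both is centred on the port.
- port_r (a point): Centre of the right station's microphone port, on the deck's top face, 135 mm from the deck's middle along its -y. Two polished, slippery brass pins (8 mm thick, 16 mm tall, rigid) stand 25 mm outward of it and 43 mm to either side: a cup that touches both is centred on the port.
- mic_open: The live microphone: a flat brass disc, 44 mm across, with a dark grid, flush with the deck, in one of the two ports (cups slide over it); origin at its centre on the deck.
- mic_capped: The microphone not in use, in the other port, under a yellow dust cap 50 mm across and 8 mm tall; origin at its centre on the deck. Fixed.
- cup_l: Left ear cup: round black closed shell with a blue band and blue ring on top, white rim below; 92 mm across up to 26 mm, sloping in to 72 mm at its flat top, 38 mm tall, 130 to 250 g; origin at the centre of its underside, z up. Too wide to grasp; it slides on the deck.
- cup_r: Right ear cup: round black closed shell with a red band and red ring on top, white rim below; 92 mm across up to 26 mm, sloping in to 72 mm at its flat top, 38 mm tall, 130 to 250 g; origin at the centre of its underside, z up. Too wide to grasp; it slides on the deck.
- clamp_l (a joint): Angle of the left clamp, rad: a 14 mm wide arm along the deck's y, hinged 62 mm above the deck, 100 mm outward of the port; foot inward, paddle outward. A spring drives the foot down. 0 = low stop (the start, foot 14 mm over the deck); 0.25 = foot on a cup, about 6 N; the trigger's nose snaps over at about 0.58 and holds it up at about 0.56; hard stop 0.62. Let go too early, it falls back.
- foot_l: Black swivelling rubber pad, 28 mm across, under the inner end of the left clamp, over the port; origin at its swivel, 12 mm above the pad's underside. Latched up, the pad hangs about 30 mm above a cup's top and the arm's inner end, 10 mm inward of the port, is up to 115 mm above the deck: a tool that follows a cup in must keep below or behind it.
- paddle_l (a point): Centre of the top of the left clamp's grey paddle (30 by 30 mm, 72 mm outward of the hinge, 8 mm to the deck's +x side of the arm), about 88 mm above the deck at the start. Pressing it down (4 N rising to about 15 N) raises the foot; its centre sinks about 41 mm to latch, 44 mm to the hard stop.
- trigger_l (a joint): Angle of the left trigger, rad: 0 = at rest, grows as its tab is pressed down, at most 0.40; a spring returns it (to about 0.1 while the clamp rests on a cup). A latched clamp lets go at about 0.12 to 0.2.
- tab_l (a point): Centre of the top of the left trigger's orange tab (28 by 34 mm, 66 mm above the deck, 198 mm outward of the port and 34 mm to the deck's -x side). Pressing it down about 8 to 12 mm with about 6 N releases the clamp; it can go down 24 mm.
- clamp_r (a joint): Angle of the right clamp, rad: a 14 mm wide arm along the deck's y, hinged 62 mm above the deck, 100 mm outward of the port; foot inward, paddle outward. A spring drives the foot down. 0 = low stop (the start, foot 14 mm over the deck); 0.25 = foot on a cup, about 6 N; the trigger's nose snaps over at about 0.58 and holds it up at about 0.56; hard stop 0.62. Let go too early, it falls back.
- foot_r: Black swivelling rubber pad, 28 mm across, under the inner end of the right clamp, over the port; origin at its swivel, 12 mm above the pad's underside. Latched up, the pad hangs about 30 mm above a cup's top and the arm's inner end, 10 mm inward of the port, is up to 115 mm above the deck: a tool that follows a cup in must keep below or behind it.
- paddle_r (a point): Centre of the top of the right clamp's grey paddle (30 by 30 mm, 72 mm outward of the hinge, 8 mm to the deck's +x side of the arm), about 88 mm above the deck at the start. Pressing it down (4 N rising to about 15 N) raises the foot; its centre sinks about 41 mm to latch, 44 mm to the hard stop.
- trigger_r (a joint): Angle of the right trigger, rad: 0 = at rest, grows as its tab is pressed down, at most 0.40; a spring returns it (to about 0.1 while the clamp rests on a cup). A latched clamp lets go at about 0.12 to 0.2.
- tab_r (a point): Centre of the top of the right trigger's orange tab (28 by 34 mm, 66 mm above the deck, 198 mm outward of the port and 34 mm to the deck's -x side). Pressing it down about 8 to 12 mm with about 6 N releases the clamp; it can go down 24 mm.
- driver: Loudspeaker capsule, 40 mm across, 12 mm tall, lying on the deck near its -x edge on the left; origin under its centre. Leave it.
- print_ring: White printed ring, 80 mm across, 6 mm tall, lying on the deck near its +x edge on the right; origin under its centre. Leave it.
- glue: White glue bottle with a yellow cap, 34 mm across, 75 mm tall, standing on the deck near its +x edge on the left; origin under its centre. Leave it.
- screwdriver: Small screwdriver with a red handle, 130 mm long, lying on the deck near its -x edge on the right; origin under its middle. Leave it.
Mind the look-alikes: they are no part of the job. Leave any green or pink look-alike of the cup_r alone. What is shaped like the cup_l but brown is not meant.

How it is judged:
By the outcome, as a careful person would: the job done as asked, in the order asked, and still so for the second after the job is handed in, with the robot touching nothing.
It also fails if it takes over 72 s, if anything falls off the work surface, if the arm or the gripper's body presses on something with over 40 N, if the wrist force passes 120 N, or if a joint passes its speed limit or range.

### The arm

A 7-joint arm with a two-finger parallel gripper is mounted at the origin on the work surface. World frame = base frame: x ahead of the robot, y to its left, z up, the work surface at z = 0. Lengths are in mm, angles in rad, forces in N, time in s.
With the tool pointing down it reaches from about 400 to 875 mm from the base axis. Payload 4.4 kg.
Tool frame: the origin (TCP) lies at the very end of the fingers, on their centre line; the grasp point (between the pads) lies 19 mm behind it; z points along the fingers, y is the line along which they close (so a half turn about z gives the same grasp; the last joint's range is limited). The gripper opens to 85 mm and grips with 20 to 120 N. Pads are 22 mm wide; open, the fingers measure 114 mm over their backs; the gripper's body (76 mm by 85 mm) begins 54 mm behind the grasp point. The pads swing forward as they close: fully open they stand 13 mm farther back than shut.
Start: joints at [-1.182, 0.628, 0.038, 1.517, -0.027, 0.996, -0.02], TCP at [285.512, 583.953, 194.013] pointing down, gripper open.
Joint ranges: [-3.06, 3.06], [-0.37, 2.12], [-1.25, 1.32], [0.18, 2.47], [-1.1, 4.24], [0.23, 1.98], [-2.94, 2.94]. Speed limits (rad/s): [2.57, 2.57, 3.14, 3.14, 3.14, 3.14, 3.14].

### API

Orientations are given as [roll, pitch, yaw] about the fixed x, y, z axes, in that order (R = Rz(yaw) Ry(pitch) Rx(roll)).
In Python, from cell import ctrl gives the robot as it stands.
- The arm moves only by the tool jog_arm, never from a script. Its argument "plan" is a list of rows, each an object of numbers: "tx", "ty", "tz": the shift along the tool's x, y, z as a fraction of full scale; "wx", "wy", "wz": the turn, a rotation vector about the tool's x, y, z as a fraction of full scale; "claw": the closure, from 0 (fully open) to 1 (shut). In form: [{"tx": .., "ty": .., "tz": .., "wx": .., "wy": .., "wz": .., "claw": ..}, ...]. A call has 1 to 12 rows; each row is the pose to reach, as a shift and turn from the pose commanded when the call began, along the tool's axes at that moment; what a row does not reach only later rows make up. Full scale, the value 1, is 300 mm for a shift and 90 degrees for a turn. A row lasts 1/10 s, in which the tool goes at most 50 mm and 8.59 degrees, less where a joint would pass 70% of its speed; a pose out of reach is approached as far as the arm can. A call with a number of a shift or a turn outside -1 to 1 is refused whole. A call with a gripper value outside its range is refused whole. The fingers move at their own pace and stop on an object; the grip force is fixed at half the most. Time passes only in rows, so rows that repeat a pose let the fingers close. It gives the time, the measured TCP pose, the force, the opening and the grip force at its end, in the units of the state.
- ctrl.read_state(): the state, without advancing time (a new reading comes with each control period).
- ctrl.get_image(name): name is "scene" or "top"; returns a dict with "img" (480x640x3 uint8, red, green, blue), "depth" (480x640 float32, mm along the optical axis (not along the pixel's ray), 0 where there is no reading), "fx", "fy", "cx", "cy" (pixels), "position" and "orientation" of the camera in the world. Camera axes: x right, y down, z forward; pixel columns grow to the right and rows downward; lengths in mm; the calibration is good to about 2 mm. A picture is of the moment at which its call begins.
- ctrl.finish_job(): hands the job in; it is judged then, once.
Trained networks look in a picture, given as the dict that the camera call returned (one of the last four; its "shot" number tells which), for a name from the list of things; names that differ only in an ending like _2 or _b are one class to them, and where a whole thing is asked for, a point or a joint stands for the part that bears it (a point fixed in the world has none). Each returns a list of dicts, best first, with "score" (0 to 1); they miss things now and then, are a little off and sometimes report something else, mostly with a low value. They report only what shows in the picture. A call takes as long as a camera call. They do not tell look-alikes from the thing itself.
- ctrl.trace(picture, thing): "pixels" (480x640 bool, what is visible of it) and "extent" ([centre column, centre row, width, height] in pixels, round what is visible of it).
The state is a dict: "clock": time; "qpos": joint angles; "qd": joint speeds; "tau": joint torques, N m; "eef_pos": TCP position; "tool_rot": TCP orientation; "force": force on the tool from outside, world axes, zero at the start; "torque": the same for the moment, N m; "width": finger opening in mm; "gripper_force": force on a finger pad.
Only numpy, scipy, OpenCV 4.12 (cv2) and the standard library are available. Lean on these libraries where they do the work, as an engineer would, in place of code of your own. Each camera call takes 0.05 s, during which the arm holds its last target. There are 200 camera calls.

## Working session

There is one attempt and no reset: what is moved stays moved. The work goes in short steps, Python scripts to look and compute and a tool call to move; the robot and the scene stay as the last step left them, time stands still between calls to the robot, and variables do not carry over. Pictures are saved under pics/ and viewed, at most 10 in all, crops included, and the job is handed in when it is done.

Besides the shell and the picture viewer there is one more tool, called after "Call:" as name(argument=value, ...), one argument or row to a line, values as JSON. jog_arm: Moves the arm, as the interface text tells. Shift numbers are shares of 300 mm and turn numbers shares of 90 degrees, none past 1 either way. Its arguments: {"type":"object","properties":{"plan":{"type":"array"}},"required":["plan"]}

```bash
ls; mkdir -p pics; cat > h.py <<'E'
import numpy as np, cv2
from scipy.spatial.transform import Rotation as R
from cell import ctrl
def camR(p):
    o=np.array(p["orientation"],float)
    return o if o.shape==(3,3) else (R.from_euler('xyz',o).as_matrix() if o.size==3 else R.from_quat(o).as_matrix())
def cloud(p):
    v,u=np.mgrid[:480,:640]; d=p["depth"].astype(float)
    c=np.stack([(u-p["cx"])/p["fx"]*d,(v-p["cy"])/p["fy"]*d,d],-1)
    w=c@camR(p).T+np.array(p["position"]); w[d==0]=np.nan
    return w
def save(n,img): cv2.imwrite(f"pics/{n}.png",img[...,::-1])
E
python3 - <<'E'
from h import *
for n in("scene","top"):
    p=ctrl.get_image(n); save(n+"0",p["img"]); print(n,p["position"],p["orientation"],p["fx"]); np.savez(n+"0.npz",w=cloud(p),img=p["img"])
print(ctrl.read_state())
E
```

```text
pics
scene [1355.7661498   -94.86276206  656.01331757] [-2.16333887 -0.00807047  1.51923906] 464.5718278726569
top [ 216.36915477  -22.12675251 1279.99651321] [-2.91289164e+00 -2.29694828e-03 -1.68995514e+00] 607.5504352201989
{'clock': 0.1, 'qpos': array([-1.18183338,  0.62923484,  0.03841516,  1.51826708, -0.02699365,
        0.99628851, -0.01998202]), 'qd': array([-1.34069675e-04, -2.65969260e-03,  5.02902998e-04, -3.48462382e-03,
        5.54720118e-04,  2.34095616e-03, -9.60189625e-05]), 'tau': array([ 4.16290975e-03, -5.64537120e+01,  1.23119596e+00, -1.93976355e+01,
        1.13726378e-02,  5.33023951e-03,  6.89772105e-05]), 'eef_pos': array([285.19962684, 583.40339   , 193.19302017]), 'tool_rot': array([-3.13991178e+00,  3.69414245e-06,  2.68687511e+00]), 'force': array([ 0.26223977, -0.24997548, -0.23752647]), 'torque': array([-0.00379709,  0.04020569, -0.03864407]), 'gripper_force': 0.0, 'width': 85.05362587860421}
```

View pics/top0.png

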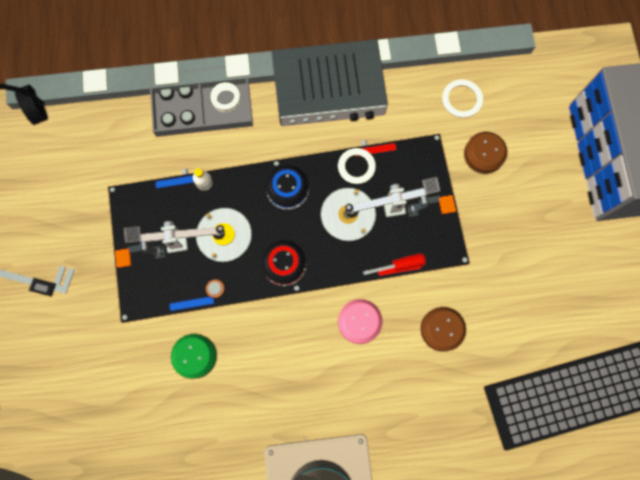

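View pics/scene0.png

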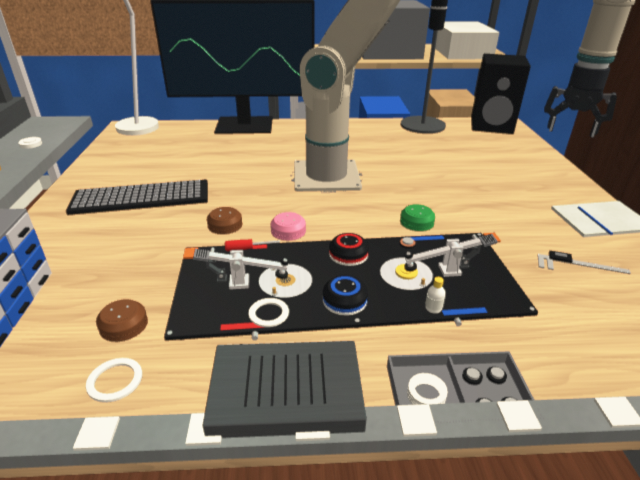

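The top view shows the yellow cap on the left port at (224,235) and the open mic at (349,214), so I work on the right station. Its cup is the red-ringed one at (285,262). Look-alikes for it: green (193,356), pink (359,321), brown (443,328) and (486,152), and the blue cup (287,185).

```bash
python3 - <<'E'
from h import *
z=np.load("top0.npz"); w=z["w"]; img=z["img"]
hsv=cv2.cvtColor(img,cv2.COLOR_RGB2HSV)
m=(hsv[...,2]<60)&(abs(w[...,2]-20)<8); m=cv2.morphologyEx(m.astype(np.uint8),cv2.MORPH_OPEN,np.ones((3,3)))
n,l,s,c=cv2.connectedComponentsWithStats(m); k=1+np.argmax(s[1:,4]); P=w[l==k]
print("deck z",np.median(P[:,2])); print(cv2.minAreaRect(P[:,:2].astype(np.float32)))
cnt=w[l==k]
for nm in("cup_r","cup_l","mic_open","mic_capped","paddle_r","tab_r","trigger_r","clamp_r","screwdriver","print_ring","foot_r"):
    if nm=="cup_r": p=ctrl.get_image("top"); W=cloud(p)
    try:
        for d in ctrl.trace(p,nm)[:2]:
            q=W[d["pixels"]]; print(nm,round(d["score"],2),np.round(d["extent"]),np.round(np.nanmedian(q,0)),"z95",np.round(np.nanpercentile(q[:,2],95)))
    except Exception as e: print(nm,e)
H=hsv
def col(name,mask,x0,x1,y0,y1):
    mm=np.zeros(mask.shape,bool); mm[y0:y1,x0:x1]=mask[y0:y1,x0:x1]; q=w[mm]; 
    print(name,mm.sum(),np.round(np.nanmedian(q,0),1),np.round(np.nanmin(q,0)),np.round(np.nanmax(q,0)))
red=((H[...,0]<6)|(H[...,0]>174))&(H[...,1]>150)&(H[...,2]>80)
col("redring",red,255,315,235,295)
org=(H[...,0]>7)&(H[...,0]<18)&(H[...,1]>200)
col("tab",org&(w[...,2]>60),430,465,185,220)
col("paddle",(H[...,1]<60)&(w[...,2]>90),418,445,172,198)
# ring circle fit on red top
mm=np.zeros(red.shape,bool);mm[235:295,255:315]=red[235:295,255:315]; mm&=w[...,2]>50
q=w[mm]; A=np.c_[2*q[:,:2],np.ones(len(q))]; s=np.linalg.lstsq(A,(q[:,:2]**2).sum(1),rcond=None)[0]; print("ring fit",s[:2],np.sqrt(s[2]+s[0]**2+s[1]**2),np.median(q[:,2]))
big=cv2.resize(img[120:310,240:480],None,fx=3.2,fy=3.1,interpolation=cv2.INTER_CUBIC); save("crop1",big)
E
```

```text
deck z 19.88530328567049
((549.1139526367188, 8.86578369140625), (295.51031494140625, 734.1176147460938), 2.868626832962036)
cup_r 0.93 [192. 355.  45.  47.] [294. 223.  36.] z95 41.0
cup_r 0.72 [484. 154.  45.  37.] [ 654. -438.   36.] z95 42.0
cup_l 0.93 [192. 355.  45.  47.] [294. 223.  36.] z95 41.0
cup_l 0.72 [484. 154.  45.  37.] [ 654. -438.   36.] z95 42.0
mic_open 0.75 [346. 216.  17.  17.] [ 549. -116.   21.] z95 25.0
mic_capped 0.75 [225. 234.  20.  20.] [535. 136.  28.] z95 33.0
mic_capped 0.36 [390. 200.  93.  39.] [ 560. -224.   89.] z95 111.0
paddle_r 0.75 [392. 199.  94.  39.] [ 560. -225.   89.] z95 111.0
paddle_r 0.6 [175. 235. 101.  21.] [538. 253.  91.] z95 110.0
tab_r 0.68 [434. 205.  45.  17.] [ 543. -314.   85.] z95 90.0
tab_r 0.56 [138. 255.  45.  25.] [513. 330.  85.] z95 90.0
trigger_r 0.89 [433. 204.  42.  20.] [ 543. -312.   84.] z95 91.0
clamp_r 0.81 [175. 237. 101.  24.] [538. 248.  86.] z95 110.0
clamp_r 0.7 [392. 197.  95.  42.] [ 560. -223.   89.] z95 111.0
screwdriver 0.79 [398. 263.  59.  20.] [ 430. -232.   43.] z95 48.0
print_ring 0.81 [356. 167.  37.  34.] [ 658. -157.   25.] z95 30.0
foot_r 0.55 [219. 238.  14.   8.] [534. 151.  41.] z95 47.0
redring 499 [463.5  22.2  58.3] [432. -10.  51.] [496.  54.  65.]
tab 221 [ 534.3 -324.1   85.9] [ 517. -339.   79.] [ 552. -309.   92.]
paddle 284 [ 568.2 -288.1  106.6] [ 550. -309.   91.] [ 588. -267.  117.]
ring fit [464.17663524  22.03488838] 26.753047697325584 58.296579717572286
```

View pics/crop1.png

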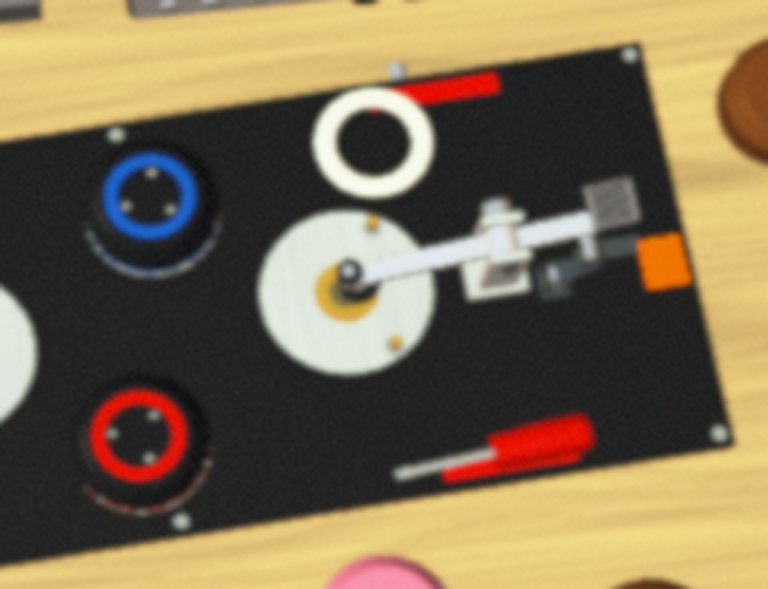

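The crop confirms the choice: a black shell with a red ring at crop (138,437), on the deck. The mic under the right clamp, at (347,292), is bare brass. Next I refine the jig pose and work out the moves.

```bash
cat >> h.py <<'E'
O=np.array([549.1,8.9]); YJ=2.87
def J(x,y): a=np.radians(YJ); return O+np.array([x*np.cos(a)-y*np.sin(a),x*np.sin(a)+y*np.cos(a)])
def toJ(p): a=np.radians(YJ); d=np.array(p)[:2]-O; return np.array([d[0]*np.cos(a)+d[1]*np.sin(a),-d[0]*np.sin(a)+d[1]*np.cos(a)])
def ori(yaw,tilt=0): return R.from_euler('z',yaw,degrees=True)*R.from_euler('x',180,degrees=True)*R.from_euler('y',-tilt,degrees=True)
def moves(*tg):
    s=ctrl.read_state(); p=s["eef_pos"]; r=R.from_euler('xyz',s["tool_rot"])
    print("t",round(s["clock"],2),"at",np.round(p,1),"rot",np.round(np.degrees(s["tool_rot"]),1),"F",np.round(s["force"],1),"w",round(s["width"],1),"q",np.round(s["qpos"],2))
    for pos,yaw,tilt in tg:
        t=r.inv().apply(np.array(pos)-p)/300; w=(r.inv()*ori(yaw,tilt)).as_rotvec()/(np.pi/2)
        print("T",np.round(t,4),"W",np.round(w,4))
def circ(q):
    A=np.c_[2*q[:,:2],np.ones(len(q))]; s=np.linalg.lstsq(A,(q[:,:2]**2).sum(1),rcond=None)[0]; return s[:2],np.sqrt(s[2]+s[0]**2+s[1]**2)
E
python3 - <<'E'
from h import *
z=np.load("top0.npz"); w=z["w"]; img=z["img"]; H=cv2.cvtColor(img,cv2.COLOR_RGB2HSV)
org=(H[...,0]>7)&(H[...,0]<18)&(H[...,1]>200)&(abs(w[...,2]-86)<10)
for sl in((slice(240,275),slice(105,135)),(slice(185,220),slice(430,465))):
    q=w[sl][org[sl]]; c=(np.nanpercentile(q,3,axis=0)+np.nanpercentile(q,97,axis=0))/2; print("tab",np.round(c,1),toJ(c),"expect -34,+-333")
bl=(H[...,0]>100)&(H[...,0]<125)&(H[...,1]>150)&(w[...,2]>50)
sl=(slice(155,220),slice(255,320)); c,r=circ(w[sl][bl[sl]]); print("blue",toJ(c),r)
print("red",toJ((464.2,22)))
ye=(H[...,0]>22)&(H[...,0]<34)&(H[...,1]>180)&(abs(w[...,2]-28)<5); sl=(slice(210,260),slice(200,250)); print("cap", toJ(np.nanmedian(w[sl][ye[sl]],0)))
for n,xy in(("paddle",(8,-307)),("tab",(-34,-333)),("port",(0,-135))): print(n,np.round(J(*xy),1))
P=J(11,-308)
moves((list(P)+[190],93,0))
E
```

```text
tab [501.2 339.8  85.4] [-31.25821035 332.90494756] expect -34,+-333
tab [ 534.5 -323.7   85.4] [ -31.27306947 -331.4903263 ] expect -34,+-333
blue [ 78.55371381 -15.71135777] 26.750656922630654
red [-84.13759377  17.33451223]
cap [ -5.53914754 127.28490107]
paddle [ 572.5 -297.3]
tab [ 531.8 -325.4]
port [ 555.9 -125.9]
t 0.7 at [285.5 583.9 194. ] rot [180.   -0.  153.9] F [-0.  -1.   0.5] w 85.3 q [-1.18  0.63  0.04  1.52 -0.03  1.   -0.02]
T [-2.1601 -2.2167  0.0133] W [ 0.     -0.      0.6771]
```

Call:
jog_arm(
  plan=[
    {"tx":-0.72,"ty":-0.74,"tz":0,"claw":1},
    {"tx":-0.72,"ty":-0.74,"tz":0,"claw":1},
    {"tx":-0.72,"ty":-0.74,"tz":0,"claw":1},
    {"tx":-0.72,"ty":-0.74,"tz":0,"claw":1},
    {"tx":-0.72,"ty":-0.74,"tz":0,"claw":1},
    {"tx":-0.9,"ty":-0.93,"tz":0,"claw":1},
    {"tx":-0.9,"ty":-0.93,"tz":0,"claw":1},
    {"tx":-0.9,"ty":-0.93,"tz":0,"claw":1},
  ],
)

```text
invalid input at $.plan[0]: expected keys tx, ty, tz, wx, wy, wz, claw
```

Call:
jog_arm(
  plan=[
    {"tx":-0.9,"ty":-0.93,"wz":0.67,"claw":1},
    {"tx":-0.9,"ty":-0.93,"wz":0.67,"claw":1},
    {"tx":-0.9,"ty":-0.93,"wz":0.67,"claw":1},
    {"tx":-0.9,"ty":-0.93,"wz":0.67,"claw":1},
    {"tx":-0.9,"ty":-0.93,"wz":0.67,"claw":1},
    {"tx":-0.9,"ty":-0.93,"wz":0.67,"claw":1},
    {"tx":-0.9,"ty":-0.93,"wz":0.67,"claw":1},
    {"tx":-0.9,"ty":-0.93,"wz":0.67,"claw":1},
    {"tx":-0.9,"ty":-0.93,"wz":0.67,"claw":1},
  ],
)

```text
invalid input at $.plan[0]: expected keys tx, ty, tz, wx, wy, wz, claw
```

```bash
sed -i 's/^O=.*; YJ/O=np.array([551.0,9.6]); YJ/' h.py; python3 - <<'E'
from h import *
P=J(11,-308)
moves((list(P)+[150],93,0),(list(P)+[64],93,0))
E
```

```text
t 0.7 at [285.5 583.9 194. ] rot [180.   -0.  153.9] F [-0.  -1.   0.5] w 85.3 q [-1.18  0.63  0.04  1.52 -0.03  1.   -0.02]
T [-2.1647 -2.2119  0.1466] W [ 0.     -0.      0.6771]
T [-2.1648 -2.2119  0.4333] W [ 0.     -0.      0.6771]
```

All keys are required in every row.

Call:
jog_arm(
  plan=[
    {"tx":-0.9,"ty":-0.93,"tz":0,"wx":0,"wy":0,"wz":0,"claw":1},
    {"tx":-0.9,"ty":-0.93,"tz":0,"wx":0,"wy":0,"wz":0,"claw":1},
    {"tx":-0.9,"ty":-0.93,"tz":0,"wx":0,"wy":0,"wz":0,"claw":1},
    {"tx":-0.9,"ty":-0.93,"tz":0,"wx":0,"wy":0,"wz":0,"claw":1},
    {"tx":-0.9,"ty":-0.93,"tz":0,"wx":0,"wy":0,"wz":0,"claw":1},
    {"tx":-0.9,"ty":-0.93,"tz":0,"wx":0,"wy":0,"wz":0,"claw":1},
    {"tx":-0.9,"ty":-0.93,"tz":0,"wx":0,"wy":0,"wz":0,"claw":1},
    {"tx":-0.9,"ty":-0.93,"tz":0,"wx":0,"wy":0,"wz":0,"claw":1},
    {"tx":-0.9,"ty":-0.93,"tz":0,"wx":0,"wy":0,"wz":0,"claw":1},
  ],
)

```text
clock: 1.6
eef_pos: [407.3, 208.5, 194.4]
tool_rot: [-3.14, 0.002, 2.677]
force: [0.7, 0.0, 0.1]
width: -0.1
gripper_force: 0.0
```

Call:
jog_arm(
  plan=[
    {"tx":-0.9,"ty":-0.93,"tz":0,"wx":0,"wy":0,"wz":0.67,"claw":1},
    {"tx":-0.9,"ty":-0.93,"tz":0,"wx":0,"wy":0,"wz":0.67,"claw":1},
    {"tx":-0.9,"ty":-0.93,"tz":0,"wx":0,"wy":0,"wz":0.67,"claw":1},
    {"tx":-0.9,"ty":-0.93,"tz":0,"wx":0,"wy":0,"wz":0.67,"claw":1},
    {"tx":-0.9,"ty":-0.93,"tz":0,"wx":0,"wy":0,"wz":0.67,"claw":1},
    {"tx":-0.9,"ty":-0.93,"tz":0,"wx":0,"wy":0,"wz":0.67,"claw":1},
    {"tx":-0.9,"ty":-0.93,"tz":0,"wx":0,"wy":0,"wz":0.67,"claw":1},
    {"tx":-0.9,"ty":-0.93,"tz":0,"wx":0,"wy":0,"wz":0.67,"claw":1},
    {"tx":-0.9,"ty":-0.93,"tz":0,"wx":0,"wy":0,"wz":0.67,"claw":1},
    {"tx":-0.9,"ty":-0.93,"tz":0,"wx":0,"wy":0,"wz":0.67,"claw":1},
  ],
)

```text
clock: 2.6
eef_pos: [525.6, -154.6, 193.7]
tool_rot: [-3.141, -0.0, 1.633]
force: [0.2, 0.5, -0.3]
width: -0.3
gripper_force: 0.0
```

```bash
python3 - <<'E'
from h import *
P=J(11,-308)
moves((list(P)+[150],93,0),(list(P)+[64],93,0))
E
```

```text
t 2.6 at [ 525.6 -154.6  193.7] rot [-180.    -0.    93.6] F [ 0.2  0.5 -0.3] w -0.3 q [-0.02  0.51  0.38  1.81 -0.24  0.87  0.54]
T [-0.4863  0.1426  0.1454] W [-0.0002 -0.0003  0.0065]
T [-0.4864  0.1427  0.4321] W [-0.0002 -0.0003  0.0065]
```

Call:
jog_arm(
  plan=[
    {"tx":-0.486,"ty":0.143,"tz":0.1,"wx":0,"wy":0,"wz":0.006,"claw":1},
    {"tx":-0.486,"ty":0.143,"tz":0.15,"wx":0,"wy":0,"wz":0.006,"claw":1},
    {"tx":-0.486,"ty":0.143,"tz":0.2,"wx":0,"wy":0,"wz":0.006,"claw":1},
    {"tx":-0.486,"ty":0.143,"tz":0.2,"wx":0,"wy":0,"wz":0.006,"claw":1},
    {"tx":-0.486,"ty":0.143,"tz":0.2,"wx":0,"wy":0,"wz":0.006,"claw":1},
    {"tx":-0.486,"ty":0.143,"tz":0.2,"wx":0,"wy":0,"wz":0.006,"claw":1},
  ],
)

```text
clock: 3.2
eef_pos: [577.9, -294.2, 134.1]
tool_rot: [-3.141, -0.002, 1.627]
force: [1.3, 0.9, -0.0]
width: 0.1
gripper_force: 0.0
```

```bash
python3 - <<'E'
from h import *
P=J(11,-308)
moves((list(P)+[108],93,0),(list(P)+[64],93,0))
p=ctrl.get_image("scene"); save("s2",cv2.resize(p["img"][200:320,160:340],None,fx=4,fy=4,interpolation=cv2.INTER_CUBIC))
E
```

```text
t 3.2 at [ 577.9 -294.2  134.1] rot [-1.80e+02 -1.00e-01  9.32e+01] F [ 1.3  0.9 -0. ] w 0.1 q [ 0.23  0.71  0.34  1.59 -0.29  0.89  0.73]
T [-0.0108 -0.0024  0.0871] W [-0.0001 -0.0016  0.0027]
T [-0.0112 -0.0024  0.2337] W [-0.0001 -0.0016  0.0027]
```

View pics/s2.png

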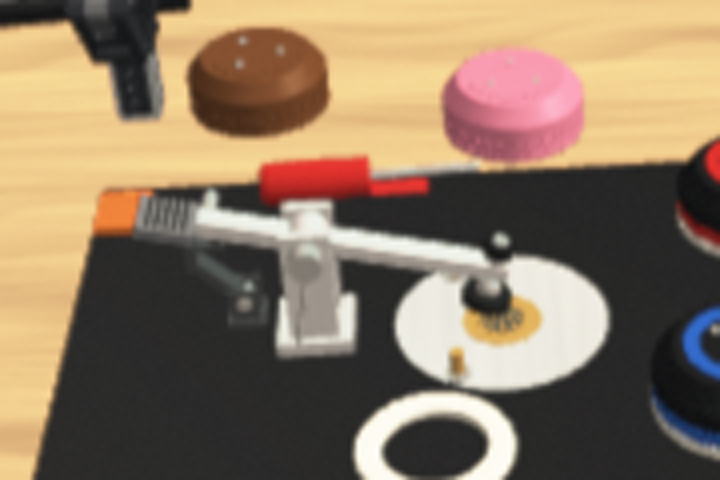

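```bash
python3 - <<'E'
from h import *
p=ctrl.get_image("scene"); s=ctrl.read_state(); print(s["eef_pos"])
def pr(X):
    c=camR(p).T@(np.array(X)-p["position"]); return c[0]/c[2]*p["fx"]+p["cx"],c[1]/c[2]*p["fy"]+p["cy"]
for n,X in(("tcp",s["eef_pos"]),("paddle",list(J(8,-307))+[108]),("tab",list(J(-34,-333))+[86]),("pinr",list(J(43,-160))+[36])):
    u,v=pr(X); print(n,round(u),round(v),"crop",round((u-160)*4),round((v-200)*4))
save("s3",cv2.resize(p["img"][200:320,160:340],None,fx=4,fy=4,interpolation=cv2.INTER_CUBIC))
W=cloud(p); print(W[254,202],W[228,195],W[253,189], W[252,197:206,2])
E
```

```text
[ 578.46149159 -294.2736649   135.06508064]
tcp 197 245 crop 150 178
paddle 198 254 crop 154 218
tab 190 252 crop 119 209
pinr 273 289 crop 452 355
[ 571.29350932 -290.06502138  106.73643944] [ 589.2348696  -290.80969119  180.53054355] [ 538.1097812  -325.12957794   86.85803939] [110.97541089 109.10310596 110.17586512 108.67035573 110.86674611
 109.71763672 106.77209695 107.71733643 106.10176219]
```

View pics/s3.png

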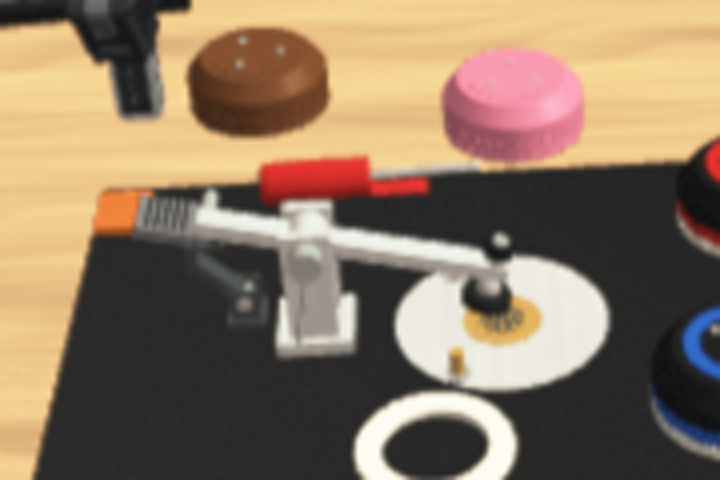

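The fingertip shows at crop (140,112), higher than the predicted (150,178), so I measure the discrepancy before pressing.

```bash
python3 - <<'E'
from h import *
p=ctrl.get_image("scene"); W=cloud(p); s=ctrl.read_state(); print(s["eef_pos"],s["qpos"])
for r in range(200,248,3): print(r,[tuple(np.round(W[r,c]).astype(int)) if np.isfinite(W[r,c,0]) else None for c in (188,191,194,197,200)])
q=ctrl.get_image("top"); V=cloud(q)
m=(abs(V[...,0]-578)<60)&(abs(V[...,1]+294)<80)&(V[...,2]>120); print("top view", np.nanmin(V[m],0),np.nanmax(V[m],0))
z=np.load("scene0.npz")["w"]; m=(abs(z[...,0]-285)<90)&(abs(z[...,1]-584)<90)&(z[...,2]>100); print("start scene minz",np.sort(z[m][:,2])[:10])
m=(abs(W[...,0]-578)<40)&(abs(W[...,1]+294)<40)&(W[...,2]>115); print(np.sort(W[m][:,2])[:30].round())
E
```

```text
[ 578.49355416 -294.70590366  135.20096585] [ 0.23094642  0.71355218  0.34135526  1.58602351 -0.28777068  0.89098687
  0.73426239]
200 [(np.int64(634), np.int64(-283), np.int64(266)), (np.int64(628), np.int64(-280), np.int64(262)), (np.int64(595), np.int64(-283), np.int64(244)), (np.int64(595), np.int64(-277), np.int64(244)), (np.int64(170), np.int64(-371), np.int64(14))]
203 [None, (np.int64(634), np.int64(-279), np.int64(260)), (np.int64(592), np.int64(-284), np.int64(237)), (np.int64(592), np.int64(-279), np.int64(237)), (np.int64(170), np.int64(-372), np.int64(5))]
206 [(np.int64(635), np.int64(-285), np.int64(254)), (np.int64(635), np.int64(-280), np.int64(254)), (np.int64(612), np.int64(-280), np.int64(241)), (np.int64(584), np.int64(-282), np.int64(226)), (np.int64(181), np.int64(-371), np.int64(1))]
209 [(np.int64(625), np.int64(-288), np.int64(243)), (np.int64(625), np.int64(-283), np.int64(243)), (np.int64(618), np.int64(-280), np.int64(239)), (np.int64(590), np.int64(-281), np.int64(223)), (np.int64(200), np.int64(-368), np.int64(2))]
212 [(np.int64(609), np.int64(-294), n
[... 2498 characters left out ...]
8), np.int64(2)), (np.int64(366), np.int64(-341), np.int64(0))]
245 [(np.int64(382), np.int64(-368), np.int64(2)), (np.int64(377), np.int64(-362), np.int64(-1)), (np.int64(382), np.int64(-353), np.int64(2)), (np.int64(379), np.int64(-347), np.int64(0)), (np.int64(379), np.int64(-339), np.int64(0))]
top view [ 518.00033078 -347.75470554  523.72921657] [ 629.85001285 -214.02800962  645.41231429]
start scene minz [244.42398712 246.32396362 246.61060433 246.86517563 247.45951006
 247.59513518 247.68357366 248.56243697 249.04479999 249.06644507]
[172. 173. 173. 174. 174. 175. 175. 175. 175. 175. 175. 176. 176. 176.
 178. 179. 179. 180. 180. 180. 180. 180. 180. 180. 180. 181. 181. 182.
 182. 182.]
```

The depth cloud puts the real fingertip at z≈175 while the reported TCP is 135. At the start it was also about 40–50 mm high. I'll test this gently by watching the force on the way down.

Call:
jog_arm(
  plan=[
    {"tx":-0.012,"ty":-0.002,"tz":0.06,"wx":0,"wy":0,"wz":0,"claw":1},
    {"tx":-0.012,"ty":-0.002,"tz":0.08,"wx":0,"wy":0,"wz":0,"claw":1},
    {"tx":-0.012,"ty":-0.002,"tz":0.09,"wx":0,"wy":0,"wz":0,"claw":1},
    {"tx":-0.012,"ty":-0.002,"tz":0.1,"wx":0,"wy":0,"wz":0,"claw":1},
    {"tx":-0.012,"ty":-0.002,"tz":0.11,"wx":0,"wy":0,"wz":0,"claw":1},
    {"tx":-0.012,"ty":-0.002,"tz":0.11,"wx":0,"wy":0,"wz":0,"claw":1},
  ],
)

```text
clock: 4.0
eef_pos: [577.1, -300.8, 100.9]
tool_rot: [-3.141, -0.0, 1.625]
force: [-0.7, -1.3, -0.4]
width: 0.2
gripper_force: 0.0
```

Call:
jog_arm(
  plan=[
    {"tx":0.0,"ty":0.006,"tz":0.05,"wx":0,"wy":0,"wz":0,"claw":1},
    {"tx":0.0,"ty":0.006,"tz":0.08,"wx":0,"wy":0,"wz":0,"claw":1},
    {"tx":0.0,"ty":0.006,"tz":0.1,"wx":0,"wy":0,"wz":0,"claw":1},
    {"tx":0.0,"ty":0.006,"tz":0.115,"wx":0,"wy":0,"wz":0,"claw":1},
    {"tx":0.0,"ty":0.006,"tz":0.13,"wx":0,"wy":0,"wz":0,"claw":1},
    {"tx":0.0,"ty":0.006,"tz":0.13,"wx":0,"wy":0,"wz":0,"claw":1},
  ],
)

```text
clock: 4.6
eef_pos: [579.0, -303.6, 62.4]
tool_rot: [3.141, 0.004, 1.624]
force: [-1.2, -3.0, 5.0]
width: 0.1
gripper_force: 2.6
```

```bash
python3 - <<'E'
from h import *
p=ctrl.get_image("scene"); W=cloud(p); s=ctrl.read_state(); print(s["eef_pos"],s["force"])
save("s4",cv2.resize(p["img"][200:320,160:340],None,fx=4,fy=4,interpolation=cv2.INTER_CUBIC))
E
```

```text
[ 579.00275683 -303.5811241    62.47980931] [-0.14611085 -2.09696887  5.6148415 ]
```

View pics/s4.png

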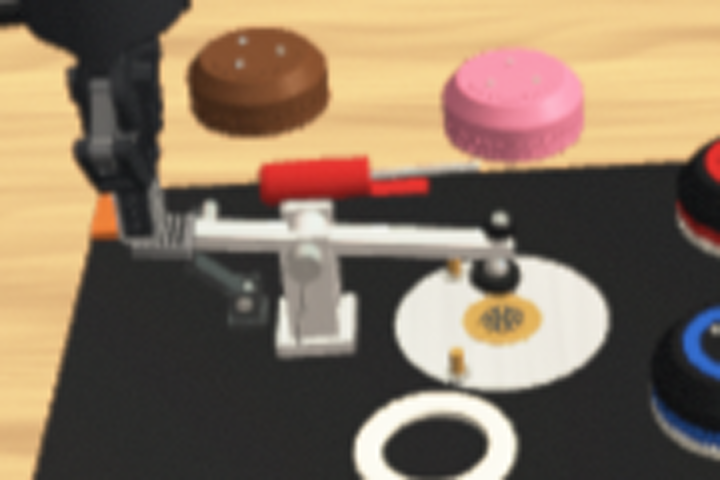

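Contact is made at paddle height and the clamp has started to rise, but the tip is on the paddle's outer edge (crop 145,230 against a centre of about 165,235). I shift inward while pressing.

Call:
jog_arm(
  plan=[
    {"tx":0.013,"ty":0.0,"tz":0.01,"wx":0,"wy":0,"wz":0,"claw":1},
    {"tx":0.028,"ty":0.0,"tz":0.02,"wx":0,"wy":0,"wz":0,"claw":1},
    {"tx":0.03,"ty":0.0,"tz":0.04,"wx":0,"wy":0,"wz":0,"claw":1},
    {"tx":0.03,"ty":0.0,"tz":0.06,"wx":0,"wy":0,"wz":0,"claw":1},
    {"tx":0.03,"ty":0.0,"tz":0.08,"wx":0,"wy":0,"wz":0,"claw":1},
    {"tx":0.03,"ty":0.0,"tz":0.1,"wx":0,"wy":0,"wz":0,"claw":1},
    {"tx":0.03,"ty":0.0,"tz":0.1,"wx":0,"wy":0,"wz":0,"claw":1},
  ],
)

```text
clock: 5.35
eef_pos: [579.8, -297.8, 34.1]
tool_rot: [3.137, 0.008, 1.623]
force: [0.6, -6.7, 8.9]
width: 0.0
gripper_force: 5.5
```

```bash
python3 - <<'E'
from h import *
p=ctrl.get_image("scene"); W=cloud(p); s=ctrl.read_state(); print(s["eef_pos"],s["force"])
save("s5",cv2.resize(p["img"][200:320,160:340],None,fx=4,fy=4,interpolation=cv2.INTER_CUBIC))
E
```

```text
[ 579.83008678 -297.8145806    34.11655474] [-0.63050707 -7.48891479  8.24379909]
```

View pics/s5.png

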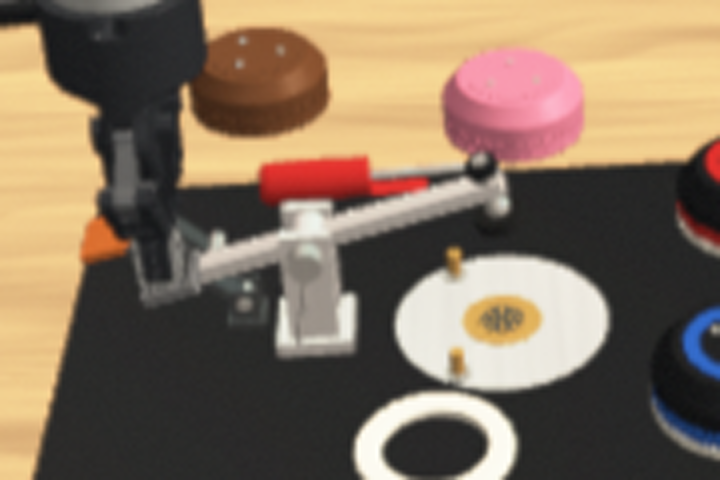

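The clamp is almost up and the nose is being pushed aside (the orange tab has tilted). I press on in small steps.

Call:
jog_arm(
  plan=[
    {"tx":0.0,"ty":0.0,"tz":0.008,"wx":0,"wy":0,"wz":0,"claw":1},
    {"tx":0.0,"ty":0.0,"tz":0.015,"wx":0,"wy":0,"wz":0,"claw":1},
    {"tx":0.0,"ty":0.0,"tz":0.02,"wx":0,"wy":0,"wz":0,"claw":1},
    {"tx":0.0,"ty":0.0,"tz":0.02,"wx":0,"wy":0,"wz":0,"claw":1},
  ],
)

```text
clock: 5.8
eef_pos: [579.7, -296.7, 28.2]
tool_rot: [3.138, 0.007, 1.623]
force: [-0.7, -4.4, 11.2]
width: 0.0
gripper_force: 6.4
```

Call:
jog_arm(
  plan=[
    {"tx":0.0,"ty":0.0,"tz":0.005,"wx":0,"wy":0,"wz":0,"claw":1},
    {"tx":0.0,"ty":0.0,"tz":0.01,"wx":0,"wy":0,"wz":0,"claw":1},
    {"tx":0.0,"ty":0.0,"tz":0.01,"wx":0,"wy":0,"wz":0,"claw":1},
  ],
)

```text
clock: 6.1
eef_pos: [579.9, -296.6, 27.3]
tool_rot: [3.137, 0.006, 1.623]
force: [-4.6, -2.6, 24.9]
width: 0.1
gripper_force: 12.0
```

Call:
jog_arm(
  plan=[
    {"tx":0.0,"ty":0.0,"tz":-0.02,"wx":0,"wy":0,"wz":0,"claw":1},
    {"tx":0.0,"ty":0.0,"tz":-0.05,"wx":0,"wy":0,"wz":0,"claw":1},
    {"tx":0.0,"ty":0.0,"tz":-0.15,"wx":0,"wy":0,"wz":0,"claw":0.5},
    {"tx":0.0,"ty":0.0,"tz":-0.3,"wx":0,"wy":0,"wz":0,"claw":0.5},
    {"tx":0.0,"ty":0.0,"tz":-0.45,"wx":0,"wy":0,"wz":0,"claw":0.5},
    {"tx":0.0,"ty":0.0,"tz":-0.5,"wx":0,"wy":0,"wz":0,"claw":0.5},
  ],
)

```text
clock: 6.7
eef_pos: [580.5, -292.6, 177.3]
tool_rot: [3.136, 0.003, 1.625]
force: [0.7, -0.3, 0.4]
width: 42.6
gripper_force: 0.0
```

```bash
python3 - <<'E'
from h import *
p=ctrl.get_image("scene"); W=cloud(p)
a=[np.round(W[v,u]) for u,v in((280,242),(284,246),(266,252),(203,270),(284,262))]; print(a)
m=(abs(W[...,0]-556)<30)&(abs(W[...,1]+120)<25)&(W[...,2]>40); print("z foot/arm end",np.nanpercentile(W[m][:,2],[2,50,98]).round())
# approach poses: cup jig from ring
c=toJ((464.2,22)); d=np.array([0,-100])-c; L=np.linalg.norm(d); d/=L; print("cup",c,"dir",d,L)
ang=np.degrees(np.arctan2(d[1],d[0]))+YJ; yaw=(ang+180)%360; print("push ang",ang,"tool yaw",yaw)
B=J(*(c-d*75)); print("behind",B)
moves((list(B)+[150],yaw,25),)
E
```

```text
[array([ 562., -131.,  126.]), array([ 562., -123.,  115.]), array([ 563., -161.,  102.]), array([ 578., -292.,   71.]), array([ 487., -127.,   20.])]
z foot/arm end [ 91. 108. 130.]
cup [-86.07025963  16.73052324] dir [ 0.59345952 -0.80486384] 145.03139194024865
push ang -50.7271077916045 tool yaw 129.2728922083955
behind [416.72389883  80.06048413]
t 6.75 at [ 580.9 -292.7  178. ] rot [179.6   0.2  93.1] F [-0.  -0.2  1.8] w 42.8 q [ 0.21  0.67  0.36  1.55 -0.27  0.97  0.71]
T [ 1.271  -0.4792  0.0866] W [-0.0841 -0.2653 -0.3958]
```

The clamp is latched: the arm end is at z≈128 and the pad underside at about 91. The real tip is about 38–42 mm behind the reported TCP. I go behind the red cup, staying high.

Call:
jog_arm(
  plan=[
    {"tx":0.9,"ty":-0.34,"tz":0.0,"wx":-0.08,"wy":-0.26,"wz":-0.39,"claw":0.5},
    {"tx":0.9,"ty":-0.34,"tz":0.0,"wx":-0.08,"wy":-0.26,"wz":-0.39,"claw":0.5},
    {"tx":0.9,"ty":-0.34,"tz":0.0,"wx":-0.08,"wy":-0.26,"wz":-0.39,"claw":0.5},
    {"tx":0.9,"ty":-0.34,"tz":0.0,"wx":-0.08,"wy":-0.26,"wz":-0.39,"claw":0.5},
    {"tx":0.9,"ty":-0.34,"tz":0.0,"wx":-0.08,"wy":-0.26,"wz":-0.39,"claw":0.5},
    {"tx":0.9,"ty":-0.34,"tz":0.0,"wx":-0.08,"wy":-0.26,"wz":-0.39,"claw":0.5},
    {"tx":0.9,"ty":-0.34,"tz":0.0,"wx":-0.08,"wy":-0.26,"wz":-0.39,"claw":0.5},
    {"tx":0.9,"ty":-0.34,"tz":0.0,"wx":-0.08,"wy":-0.26,"wz":-0.39,"claw":0.5},
  ],
)

```text
clock: 7.55
eef_pos: [459.3, -22.7, 171.1]
tool_rot: [-3.131, 0.418, 2.26]
force: [0.6, 0.4, 0.3]
width: 42.7
gripper_force: 0.0
```

```bash
cat >> h.py <<'E'
OFF=41
def tip(jx,jy,z,yaw,tilt): return (np.r_[J(jx,jy),z]+OFF*ori(yaw,tilt).apply([0,0,1]),yaw,tilt)
E
python3 - <<'E'
from h import *
print(ctrl.read_state()["qpos"])
c=np.array([-86,16.7]); d=np.array([.593,-.805]); b=c-d*78
moves(tip(*b,130,129.3,25),tip(*b,30,129.3,25))
E
```

```text
[-0.89497848  0.44953614  0.76397102  2.30602448  0.22106687  0.31835643
  0.27118198]
t 7.55 at [459.3 -22.7 171.1] rot [-179.4   23.9  129.5] F [0.6 0.4 0.3] w 42.7 q [-0.89  0.45  0.76  2.31  0.22  0.32  0.27]
T [0.3861 0.1097 0.1129] W [-0.0058 -0.0117  0.0022]
T [0.5214 0.1129 0.4175] W [-0.0058 -0.0117  0.0022]
```

Joints 4 and 6 are close to their limits with the tilt, so I push the diagonal leg with the tool vertical and tilt only for the final leg.

```bash
python3 - <<'E'
from h import *
c=np.array([-86,16.7]); d=np.array([.593,-.805]); b=c-d*80
moves(tip(*b,130,129.3,0),tip(*b,30,129.3,0))
E
```

```text
t 7.55 at [459.3 -22.7 171.1] rot [-179.4   23.9  129.5] F [0.6 0.4 0.3] w 42.7 q [-0.89  0.45  0.76  2.31  0.22  0.32  0.27]
T [0.4502 0.1098 0.0984] W [-0.0061  0.2661  0.0009]
T [0.5855 0.113  0.4031] W [-0.0061  0.2661  0.0009]
```

Call:
jog_arm(
  plan=[
    {"tx":0.45,"ty":0.11,"tz":0.1,"wx":-0.006,"wy":0.266,"wz":0.001,"claw":0.5},
    {"tx":0.45,"ty":0.11,"tz":0.1,"wx":-0.006,"wy":0.266,"wz":0.001,"claw":0.5},
    {"tx":0.45,"ty":0.11,"tz":0.1,"wx":-0.006,"wy":0.266,"wz":0.001,"claw":0.5},
    {"tx":0.45,"ty":0.11,"tz":0.1,"wx":-0.006,"wy":0.266,"wz":0.001,"claw":0.5},
    {"tx":0.45,"ty":0.11,"tz":0.1,"wx":-0.006,"wy":0.266,"wz":0.001,"claw":0.5},
  ],
)

```text
clock: 8.05
eef_pos: [417.8, 76.5, 89.7]
tool_rot: [3.14, 0.004, 2.242]
force: [-0.2, -1.0, 0.6]
width: 42.9
gripper_force: 0.0
```

```bash
python3 - <<'E'
from h import *
c=np.array([-86,16.7]); d=np.array([.593,-.805]); b=c-d*80
moves(tip(*b,45,129.3,0),tip(*b,29,129.3,0))
p=ctrl.get_image("scene"); W=cloud(p); s=ctrl.read_state(); e=s["eef_pos"]
m=(np.hypot(W[...,0]-e[0],W[...,1]-e[1])<70)&(W[...,2]>75)&(W[...,2]<260); q=W[m]; print("min z",np.sort(q[:,2])[:25].round(), "tcp",e)
k=q[q[:,2]<np.sort(q[:,2])[5]+25]; print(np.round(k.min(0)),np.round(k.max(0)),np.round(np.median(k,0)))
E
```

```text
t 8.05 at [417.8  76.5  89.7] rot [179.9   0.2 128.4] F [-0.2 -1.   0.6] w 42.9 q [-0.35  0.51  0.14  2.23 -0.16  0.41  0.59]
T [0.0292 0.004  0.2855] W [ 0.0012  0.0024 -0.0096]
T [0.0294 0.0039 0.3388] W [ 0.0012  0.0024 -0.0096]
min z [130. 130. 131. 131. 131. 132. 132. 132. 132. 133. 133. 133. 133. 133.
 134. 134. 134. 134. 135. 135. 135. 135. 136. 136. 136.] tcp [417.98863887  76.93261892  90.24519157]
[391.  50. 130.] [451. 105. 157.] [408.  72. 145.]
```

Call:
jog_arm(
  plan=[
    {"tx":0.029,"ty":0.004,"tz":0.12,"wx":0,"wy":0,"wz":-0.01,"claw":0.5},
    {"tx":0.029,"ty":0.004,"tz":0.22,"wx":0,"wy":0,"wz":-0.01,"claw":0.5},
    {"tx":0.029,"ty":0.004,"tz":0.29,"wx":0,"wy":0,"wz":-0.01,"claw":0.5},
    {"tx":0.029,"ty":0.004,"tz":0.32,"wx":0,"wy":0,"wz":-0.01,"claw":0.5},
    {"tx":0.029,"ty":0.004,"tz":0.335,"wx":0,"wy":0,"wz":-0.01,"claw":0.5},
    {"tx":0.029,"ty":0.004,"tz":0.335,"wx":0,"wy":0,"wz":-0.01,"claw":0.5},
  ],
)

```text
clock: 8.7
eef_pos: [414.2, 86.5, -10.1]
tool_rot: [3.139, 0.009, 2.266]
force: [0.0, 0.5, 0.2]
width: 42.5
gripper_force: 0.0
```

```bash
python3 - <<'E'
from h import *
c=np.array([-86,16.7]); d=np.array([.593,-.805]); b=c-d*80
moves(tip(*(c-d*60),30,129.3,0),tip(*(c+d*(145-53)),30,129.3,0))
p=ctrl.get_image("top"); s=ctrl.read_state(); print(toJ(s["eef_pos"]),s["eef_pos"]); save("t6",cv2.resize(p["img"][140:330,180:420],None,fx=3,fy=3,interpolation=cv2.INTER_CUBIC))
E
```

```text
t 8.7 at [414.2  86.5 -10.1] rot [179.9   0.5 129.8] F [0.  0.5 0.2] w 42.5 q [-0.49  0.75  0.31  2.29 -1.06  0.23  1.48]
T [-0.0721 -0.0078  0.0037] W [0.0014 0.0055 0.0057]
T [-0.5787 -0.0128  0.0081] W [0.0014 0.0055 0.0057]
[-132.81095749   83.77164459] [414.16117922  86.61672542  -9.91685998]
```

View pics/t6.png

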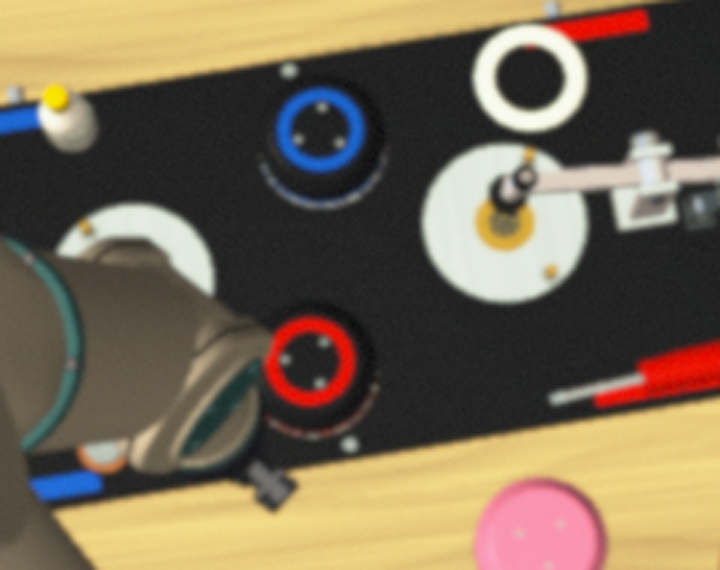

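Red cup is untouched at (310,360) and the arm is behind it, with the driver at (103,455) clear. I push slowly along the diagonal.

Call:
jog_arm(
  plan=[
    {"tx":-0.025,"ty":-0.005,"tz":0,"wx":0,"wy":0,"wz":0,"claw":0.5},
    {"tx":-0.05,"ty":-0.008,"tz":0,"wx":0,"wy":0,"wz":0,"claw":0.5},
    {"tx":-0.07,"ty":-0.008,"tz":0,"wx":0,"wy":0,"wz":0,"claw":0.5},
    {"tx":-0.085,"ty":-0.008,"tz":0,"wx":0,"wy":0,"wz":0,"claw":0.5},
    {"tx":-0.1,"ty":-0.008,"tz":0,"wx":0,"wy":0,"wz":0,"claw":0.5},
    {"tx":-0.12,"ty":-0.008,"tz":0,"wx":0,"wy":0,"wz":0,"claw":0.5},
    {"tx":-0.14,"ty":-0.008,"tz":0.0,"wx":0,"wy":0,"wz":0,"claw":0.5},
    {"tx":-0.165,"ty":-0.009,"tz":0.0,"wx":0,"wy":0,"wz":0,"claw":0.5},
    {"tx":-0.19,"ty":-0.009,"tz":0.0,"wx":0,"wy":0,"wz":0,"claw":0.5},
    {"tx":-0.215,"ty":-0.009,"tz":0.0,"wx":0,"wy":0,"wz":0,"claw":0.5},
    {"tx":-0.23,"ty":-0.009,"tz":0.0,"wx":0,"wy":0,"wz":0,"claw":0.5},
    {"tx":-0.24,"ty":-0.009,"tz":0.0,"wx":0,"wy":0,"wz":0,"claw":0.5},
  ],
)

```text
clock: 9.95
eef_pos: [458.3, 29.1, -10.0]
tool_rot: [3.137, 0.003, 2.261]
force: [-0.6, -0.3, -0.3]
width: 42.9
gripper_force: 0.3
```

```bash
cat >> h.py <<'E'
def redcup():
    r=[]
    for n in("top","scene"):
        p=ctrl.get_image(n); w=cloud(p); H=cv2.cvtColor(p["img"],cv2.COLOR_RGB2HSV)
        m=((H[...,0]<6)|(H[...,0]>174))&(H[...,1]>150)&(H[...,2]>80)&(abs(w[...,2]-58)<5)
        j=w[...,:2]-O; m&=(abs(j[...,0])<130)&(abs(j[...,1]+60)<130)
        k,l,s,c=cv2.connectedComponentsWithStats(m.astype(np.uint8))
        if k<2: print(n,"none"); continue
        q=w[l==1+np.argmax(s[1:,4])]; c,rad=circ(q); print(n,"cup jig",np.round(toJ(c),1),"r",round(rad,1),len(q))
    return
E
python3 - <<'E'
from h import *
redcup()
c=np.array([-86,16.7]); d=np.array([.593,-.805])
moves(tip(*(c+d*(145-53)),30,129.3,0)); print(toJ(ctrl.read_state()["eef_pos"]))
E
```

```text
top cup jig [-61.5 -21.8] r 24.6 223
scene cup jig [-62.9 -16.6] r 26.6 220
t 10.05 at [458.3  29.1 -10. ] rot [179.7   0.2 129.6] F [0.6 0.1 0.2] w 42.7 q [-0.38  0.78  0.39  2.2  -0.96  0.33  1.52]
T [-0.3377 -0.0015  0.0044] W [0.0028 0.0021 0.003 ]
[-91.62253825  24.15290843]
```

The cup is captured centrally, with the tool 50 mm behind it. I continue.

Call:
jog_arm(
  plan=[
    {"tx":-0.02,"ty":0,"tz":0,"wx":0,"wy":0,"wz":0,"claw":0.5},
    {"tx":-0.05,"ty":0,"tz":0,"wx":0,"wy":0,"wz":0,"claw":0.5},
    {"tx":-0.085,"ty":0,"tz":0,"wx":0,"wy":0,"wz":0,"claw":0.5},
    {"tx":-0.12,"ty":0,"tz":0,"wx":0,"wy":0,"wz":0,"claw":0.5},
    {"tx":-0.155,"ty":-0.001,"tz":0.002,"wx":0,"wy":0,"wz":0,"claw":0.5},
    {"tx":-0.19,"ty":-0.001,"tz":0.002,"wx":0,"wy":0,"wz":0,"claw":0.5},
    {"tx":-0.225,"ty":-0.001,"tz":0.003,"wx":0,"wy":0,"wz":0,"claw":0.5},
    {"tx":-0.26,"ty":-0.001,"tz":0.003,"wx":0,"wy":0,"wz":0,"claw":0.5},
    {"tx":-0.29,"ty":-0.001,"tz":0.003,"wx":0,"wy":0,"wz":0,"claw":0.5},
    {"tx":-0.315,"ty":-0.001,"tz":0.003,"wx":0,"wy":0,"wz":0,"claw":0.5},
    {"tx":-0.335,"ty":-0.001,"tz":0.003,"wx":0,"wy":0,"wz":0,"claw":0.5},
    {"tx":-0.342,"ty":-0.001,"tz":0.003,"wx":0,"wy":0,"wz":0,"claw":0.5},
  ],
)

```text
clock: 11.25
eef_pos: [523.5, -50.3, -10.6]
tool_rot: [3.137, 0.003, 2.261]
force: [-1.4, 0.1, -0.4]
width: 42.7
gripper_force: 0.3
```

```bash
python3 - <<'E'
from h import *
redcup()
print(toJ(ctrl.read_state()["eef_pos"]))
# back off 35, then rise? candidates
a=np.array([-29.9,-59.4]); d=np.array([.593,-.805])
moves(tip(*(a-d*30),30,129.6,0),tip(0,-20,34,92.9,25))
E
```

```text
top cup jig [  -1.1 -103.8] r 24.1 145
scene cup jig [ -2.1 -99.1] r 26.8 253
[-30.68333684 -57.99933245]
t 11.35 at [523.3 -49.9 -10.6] rot [179.8   0.2 129.6] F [-0.1  0.2  0.3] w 42.5 q [-0.27  0.84  0.48  2.02 -0.85  0.48  1.55]
T [ 0.0947 -0.0001  0.0009] W [ 0.0028  0.0019 -0.0001]
T [-0.006   0.1233 -0.0244] W [ 0.0921 -0.2672  0.4003]
```

```bash
python3 - <<'E'
from h import *
import h; h.OFF=39.5
moves(tip(-2,-30,120,92.9,20),tip(-2,-30,33,92.9,20))
E
```

```text
t 11.35 at [523.3 -49.9 -10.6] rot [179.8   0.2 129.6] F [-0.1  0.2  0.3] w 42.5 q [-0.27  0.84  0.48  2.02 -0.85  0.48  1.55]
T [-0.0194  0.1069 -0.3112] W [ 0.0744 -0.2136  0.4028]
T [-0.0185  0.1056 -0.0212] W [ 0.0744 -0.2136  0.4028]
```

Call:
jog_arm(
  plan=[
    {"tx":0.05,"ty":0,"tz":0,"wx":0,"wy":0,"wz":0,"claw":0.5},
    {"tx":0.1,"ty":0,"tz":0,"wx":0,"wy":0,"wz":0,"claw":0.5},
    {"tx":0.1,"ty":0,"tz":-0.1,"wx":0,"wy":0,"wz":0,"claw":0.5},
    {"tx":0.1,"ty":0,"tz":-0.25,"wx":0,"wy":0,"wz":0,"claw":0.75},
    {"tx":0.1,"ty":0,"tz":-0.31,"wx":0,"wy":0,"wz":0,"claw":0.75},
    {"tx":-0.019,"ty":0.107,"tz":-0.31,"wx":0.074,"wy":-0.214,"wz":0.403,"claw":0.75},
    {"tx":-0.019,"ty":0.107,"tz":-0.31,"wx":0.074,"wy":-0.214,"wz":0.403,"claw":0.75},
    {"tx":-0.019,"ty":0.107,"tz":-0.31,"wx":0.074,"wy":-0.214,"wz":0.403,"claw":0.75},
    {"tx":-0.019,"ty":0.107,"tz":-0.31,"wx":0.074,"wy":-0.214,"wz":0.403,"claw":0.75},
    {"tx":-0.019,"ty":0.107,"tz":-0.31,"wx":0.074,"wy":-0.214,"wz":0.403,"claw":0.75},
    {"tx":-0.019,"ty":0.107,"tz":-0.31,"wx":0.074,"wy":-0.214,"wz":0.403,"claw":0.75},
    {"tx":-0.019,"ty":0.107,"tz":-0.31,"wx":0.074,"wy":-0.214,"wz":0.403,"claw":0.75},
  ],
)

```text
clock: 12.55
eef_pos: [549.8, -32.7, 81.9]
tool_rot: [-3.14, 0.348, 1.626]
force: [-0.9, -0.7, -0.2]
width: 21.5
gripper_force: 0.0
```

```bash
python3 - <<'E'
from h import *
import h; h.OFF=39.5
redcup()
moves(tip(-2,-30,33,92.9,20))
s=ctrl.read_state(); print("tip est",s["eef_pos"]-39.5*R.from_euler('xyz',s["tool_rot"]).apply([0,0,1]))
W=cloud(ctrl.get_image("scene")); e=np.r_[J(-2,-30),120]
m=(np.hypot(W[...,0]-e[0],W[...,1]-e[1])<45)&(W[...,2]>75)&(W[...,2]<170); q=W[m]; k=q[q[:,2]<np.sort(q[:,2])[5]+15]
print("low pts",np.sort(q[:,2])[:8].round(),k.min(0).round(),k.max(0).round(),np.median(k,0).round())
E
```

```text
top cup jig [   1.1 -101. ] r 26.7 408
scene cup jig [ -2.1 -99.3] r 26.7 252
t 12.65 at [550.3 -34.2  82.9] rot [180.   19.9  92.9] F [ 0.1  0.4 -1.1] w 21.5 q [-0.83  0.97  1.07  1.93 -0.73  0.74  0.61]
T [0.0993 0.003  0.2724] W [ 0.0003 -0.001  -0.0001]
tip est [549.56200846 -20.75663147 120.01284379]
low pts [117. 117. 119. 119. 119. 119. 120. 121.] [533. -31. 117.] [575.  -4. 134.] [567. -23. 128.]
```

Call:
jog_arm(
  plan=[
    {"tx":0.04,"ty":0.001,"tz":0.11,"wx":0,"wy":0,"wz":0,"claw":0.75},
    {"tx":0.07,"ty":0.002,"tz":0.19,"wx":0,"wy":0,"wz":0,"claw":0.75},
    {"tx":0.09,"ty":0.003,"tz":0.245,"wx":0,"wy":0,"wz":0,"claw":0.75},
    {"tx":0.098,"ty":0.003,"tz":0.268,"wx":0,"wy":0,"wz":0,"claw":0.75},
    {"tx":0.098,"ty":0.003,"tz":0.27,"wx":0,"wy":0,"wz":0,"claw":0.75},
  ],
)

```text
clock: 13.2
eef_pos: [551.5, -34.5, -3.7]
tool_rot: [3.141, 0.348, 1.62]
force: [1.0, 0.5, -0.0]
width: 21.7
gripper_force: 0.0
```

```bash
python3 - <<'E'
from h import *
import h; h.OFF=39.5
redcup()
moves(tip(-1,-42,33,92.9,20),tip(0,-67,33,92.9,20),tip(0,-79,33,92.9,20))
s=ctrl.read_state(); print("tip jig",toJ(s["eef_pos"]-39.5*R.from_euler('xyz',s["tool_rot"]).apply([0,0,1])))
E
```

```text
top cup jig [   1.1 -100.9] r 26.6 416
scene cup jig [ -2.2 -99.1] r 26.8 252
t 13.3 at [552.5 -34.4  -2.6] rot [179.9  20.   92.8] F [-1.1 -0.2 -0.8] w 21.3 q [-0.76  1.07  0.93  1.95 -0.86  0.59  0.65]
T [-0.0343 -0.0008  0.0179] W [ 0.001  -0.0001 -0.001 ]
T [-0.1126  0.0025  0.0464] W [ 0.001  -0.0001 -0.001 ]
T [-0.1502  0.0025  0.0601] W [ 0.001  -0.0001 -0.001 ]
tip jig [ -0.81053459 -30.49311147]
```

Call:
jog_arm(
  plan=[
    {"tx":-0.013,"ty":0,"tz":0.009,"wx":0,"wy":0,"wz":0,"claw":0.75},
    {"tx":-0.028,"ty":0,"tz":0.015,"wx":0,"wy":0,"wz":0,"claw":0.75},
    {"tx":-0.04,"ty":0,"tz":0.02,"wx":0,"wy":0,"wz":0,"claw":0.75},
    {"tx":-0.052,"ty":0,"tz":0.024,"wx":0,"wy":0,"wz":0,"claw":0.75},
    {"tx":-0.065,"ty":0,"tz":0.029,"wx":0,"wy":0,"wz":0,"claw":0.75},
    {"tx":-0.08,"ty":0.001,"tz":0.034,"wx":0,"wy":0,"wz":0,"claw":0.75},
    {"tx":-0.094,"ty":0.001,"tz":0.04,"wx":0,"wy":0,"wz":0,"claw":0.75},
    {"tx":-0.106,"ty":0.002,"tz":0.044,"wx":0,"wy":0,"wz":0,"claw":0.75},
    {"tx":-0.116,"ty":0.002,"tz":0.048,"wx":0,"wy":0,"wz":0,"claw":0.75},
    {"tx":-0.124,"ty":0.002,"tz":0.05,"wx":0,"wy":0,"wz":0,"claw":0.75},
    {"tx":-0.13,"ty":0.002,"tz":0.053,"wx":0,"wy":0,"wz":0,"claw":0.75},
    {"tx":-0.132,"ty":0.002,"tz":0.054,"wx":0,"wy":0,"wz":0,"claw":0.75},
  ],
)

```text
clock: 14.5
eef_pos: [554.6, -76.6, -5.3]
tool_rot: [3.141, 0.349, 1.621]
force: [-1.1, 0.8, 0.9]
width: 21.4
gripper_force: 0.4
```

```bash
python3 - <<'E'
from h import *
import h; h.OFF=39.5
redcup()
moves(tip(0,-79,33,92.9,20))
s=ctrl.read_state(); print("tip jig",toJ(s["eef_pos"]-39.5*R.from_euler('xyz',s["tool_rot"]).apply([0,0,1])))
E
```

```text
top cup jig [   0.2 -128.3] r 26.9 376
scene cup jig [  -2.6 -126.3] r 26.4 240
t 14.6 at [554.7 -76.4  -5.3] rot [180.   20.   92.9] F [ 0.7  1.  -0.1] w 21.6 q [-0.68  1.06  0.9   1.96 -0.87  0.54  0.73]
T [-0.0216  0.0021  0.0036] W [ 0.0004  0.0002 -0.0001]
tip jig [ -0.66552229 -72.54496967]
```

Call:
jog_arm(
  plan=[
    {"tx":-0.004,"ty":0,"tz":0.001,"wx":0,"wy":0,"wz":0,"claw":0.75},
    {"tx":-0.008,"ty":0,"tz":0.002,"wx":0,"wy":0,"wz":0,"claw":0.75},
    {"tx":-0.011,"ty":0,"tz":0.003,"wx":0,"wy":0,"wz":0,"claw":0.75},
    {"tx":-0.014,"ty":0,"tz":0.004,"wx":0,"wy":0,"wz":0,"claw":0.75},
    {"tx":-0.017,"ty":0,"tz":0.005,"wx":0,"wy":0,"wz":0,"claw":0.75},
    {"tx":-0.019,"ty":0,"tz":0.006,"wx":0,"wy":0,"wz":0,"claw":0.75},
    {"tx":-0.019,"ty":0,"tz":0.006,"wx":0,"wy":0,"wz":0,"claw":0.75},
  ],
)

```text
clock: 15.3
eef_pos: [554.8, -82.2, -5.1]
tool_rot: [3.141, 0.349, 1.621]
force: [-0.1, 0.4, -0.6]
width: 21.5
gripper_force: 0.5
```

Call:
jog_arm(
  plan=[
    {"tx":-0.003,"ty":0,"tz":0.001,"wx":0,"wy":0,"wz":0,"claw":0.75},
    {"tx":-0.005,"ty":0,"tz":0.002,"wx":0,"wy":0,"wz":0,"claw":0.75},
    {"tx":-0.005,"ty":0,"tz":0.002,"wx":0,"wy":0,"wz":0,"claw":0.75},
  ],
)

```text
clock: 15.6
eef_pos: [554.8, -83.8, -5.2]
tool_rot: [3.141, 0.349, 1.621]
force: [-1.1, 1.8, 0.6]
width: 21.2
gripper_force: 1.0
```

```bash
python3 - <<'E'
from h import *
import h; h.OFF=39.5
redcup()
F=[ctrl.read_state()["force"] for _ in range(3)]; print(np.round(F,1))
s=ctrl.read_state(); print("tip jig",toJ(s["eef_pos"]-39.5*R.from_euler('xyz',s["tool_rot"]).apply([0,0,1])))
E
```

```text
top cup jig [  -0.8 -135.3] r 27.1 366
scene cup jig [  -4.  -133.2] r 26.5 237
[[-1.3  0.9  0.5]
 [-1.3  0.9  0.5]
 [-1.3  0.9  0.5]]
tip jig [ -0.90101172 -79.92992861]
```

Call:
jog_arm(
  plan=[
    {"tx":-0.0015,"ty":0,"tz":0.0005,"wx":0,"wy":0,"wz":0,"claw":0.75},
    {"tx":-0.003,"ty":0,"tz":0.001,"wx":0,"wy":0,"wz":0,"claw":0.75},
    {"tx":-0.003,"ty":0,"tz":0.001,"wx":0,"wy":0,"wz":0,"claw":0.75},
  ],
)

```text
clock: 16.0
eef_pos: [554.9, -84.3, -5.3]
tool_rot: [3.142, 0.348, 1.622]
force: [-2.5, 3.8, 2.0]
width: 21.5
gripper_force: 1.9
```

Call:
jog_arm(
  plan=[
    {"tx":-0.0015,"ty":0,"tz":0.0005,"wx":0,"wy":0,"wz":0,"claw":0.75},
    {"tx":-0.003,"ty":0,"tz":0.001,"wx":0,"wy":0,"wz":0,"claw":0.75},
    {"tx":-0.003,"ty":0,"tz":0.001,"wx":0,"wy":0,"wz":0,"claw":0.75},
  ],
)

```text
clock: 16.3
eef_pos: [554.9, -84.5, -5.4]
tool_rot: [-3.141, 0.347, 1.622]
force: [-1.6, 5.9, 2.0]
width: 21.7
gripper_force: 3.1
```

```bash
python3 - <<'E'
from h import *
redcup()
s=ctrl.read_state(); print("tip jig",toJ(s["eef_pos"]-39.5*R.from_euler('xyz',s["tool_rot"]).apply([0,0,1])))
E
```

```text
top cup jig [  -1. -136.] r 27.0 364
scene cup jig [  -3.9 -133.9] r 26.4 237
tip jig [ -0.80308676 -80.78433086]
```

```bash
python3 - <<'E'
from h import *
p=ctrl.get_image("top"); img=p["img"]; z=np.load("top0.npz"); im0=z["img"]
def ray(u,v,zz):
    d=camR(p)@np.array([(u-p["cx"])/p["fx"],(v-p["cy"])/p["fy"],1]); o=np.array(p["position"]); return (o+d*(zz-o[2])/d[2])[:2]
for nm,im in(("before",im0),("now",img)):
    H=cv2.cvtColor(im,cv2.COLOR_RGB2HSV); m=((H[...,0]>10)&(H[...,0]<25)&(H[...,1]>90)).astype(np.uint8)
    m[:180]=0;m[240:]=0;m[:,:335]=0;m[:,380:]=0
    k,l,s,c=cv2.connectedComponentsWithStats(m)
    for i in range(1,k): print(nm,s[i,4],c[i].round(1),"jig@z30",toJ(ray(*c[i],30)).round(1),"@20",toJ(ray(*c[i],20)).round(1))
save("t7",cv2.resize(img[160:270,300:420],None,fx=5,fy=5,interpolation=cv2.INTER_CUBIC))
E
```

```text
before 15 [356.1 190.6] jig@z30 [  43.7 -161.5] @20 [  46.7 -162.7]
before 169 [345.9 215.9] jig@z30 [  -8.2 -129.8] @20 [  -5.5 -130.8]
before 8 [363.1 230.1] jig@z30 [ -45.1 -160.3] @20 [ -42.7 -161.5]
now 15 [356.3 190.3] jig@z30 [  44.2 -162.1] @20 [  47.2 -163.2]
now 20 [362.4 228.8] jig@z30 [ -42.1 -159.2] @20 [ -39.7 -160.4]
```

View pics/t7.png

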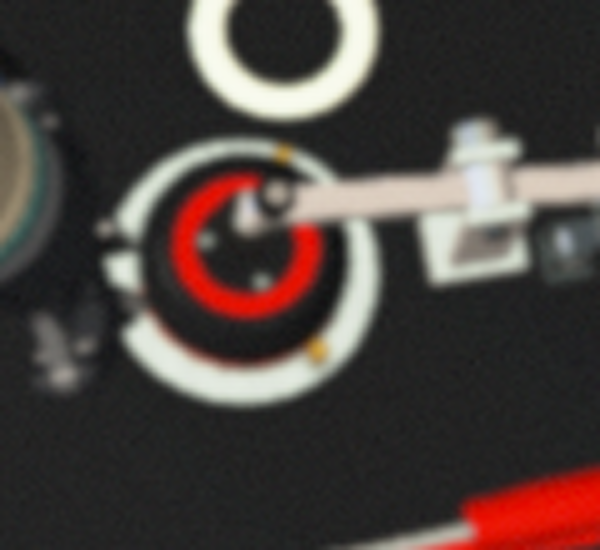

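The cup measures as centred between the pins (285,153) and (318,350). The 6 N push is resisted along y with little sideways force, so both pins carry it. I back off along the deck, then lift.

Call:
jog_arm(
  plan=[
    {"tx":0.006,"ty":0,"tz":-0.002,"wx":0,"wy":0,"wz":0,"claw":0.75},
    {"tx":0.02,"ty":0,"tz":-0.007,"wx":0,"wy":0,"wz":0,"claw":0.75},
    {"tx":0.06,"ty":0,"tz":-0.022,"wx":0,"wy":0,"wz":0,"claw":0.75},
    {"tx":0.125,"ty":0,"tz":-0.046,"wx":0,"wy":0,"wz":0,"claw":0.75},
    {"tx":0.08,"ty":0,"tz":-0.17,"wx":0,"wy":0,"wz":0,"claw":1},
    {"tx":0.03,"ty":0,"tz":-0.31,"wx":0,"wy":0,"wz":0,"claw":1},
    {"tx":-0.023,"ty":0,"tz":-0.453,"wx":0,"wy":0,"wz":0,"claw":1},
    {"tx":-0.04,"ty":0,"tz":-0.5,"wx":0,"wy":0,"wz":0,"claw":1},
    {"tx":-0.04,"ty":0,"tz":-0.5,"wx":0,"wy":0,"wz":0,"claw":1},
  ],
)

```text
clock: 17.35
eef_pos: [554.9, -45.4, 142.3]
tool_rot: [3.136, 0.35, 1.621]
force: [0.7, 0.1, -0.3]
width: -0.2
gripper_force: 0.0
```

```bash
python3 - <<'E'
from h import *
import h; h.OFF=38
redcup()
moves(tip(-36,-333,200,92.9,0))
E
```

```text
top cup jig [  -0.9 -135.8] r 27.1 354
scene cup jig [  -4.1 -133.5] r 26.6 233
t 17.45 at [552.7 -44.8 139.1] rot [-180.   20.   93.] F [-0.2  0.1 -0.6] w -0.2 q [-0.85  0.91  1.16  1.89 -0.65  0.83  0.6 ]
T [-0.8987 -0.118   0.2453] W [-0.      0.2219  0.0006]
```

Call:
jog_arm(
  plan=[
    {"tx":-0.05,"ty":-0.02,"tz":-0.1,"wx":0,"wy":0.1,"wz":0,"claw":1},
    {"tx":-0.9,"ty":-0.118,"tz":0.245,"wx":0,"wy":0.222,"wz":0,"claw":1},
    {"tx":-0.9,"ty":-0.118,"tz":0.245,"wx":0,"wy":0.222,"wz":0,"claw":1},
    {"tx":-0.9,"ty":-0.118,"tz":0.245,"wx":0,"wy":0.222,"wz":0,"claw":1},
    {"tx":-0.9,"ty":-0.118,"tz":0.245,"wx":0,"wy":0.222,"wz":0,"claw":1},
    {"tx":-0.9,"ty":-0.118,"tz":0.245,"wx":0,"wy":0.222,"wz":0,"claw":1},
    {"tx":-0.9,"ty":-0.118,"tz":0.245,"wx":0,"wy":0.222,"wz":0,"claw":1},
    {"tx":-0.9,"ty":-0.118,"tz":0.245,"wx":0,"wy":0.222,"wz":0,"claw":1},
    {"tx":-0.9,"ty":-0.118,"tz":0.245,"wx":0,"wy":0.222,"wz":0,"claw":1},
    {"tx":-0.9,"ty":-0.118,"tz":0.245,"wx":0,"wy":0.222,"wz":0,"claw":1},
  ],
)

```text
clock: 18.45
eef_pos: [531.9, -323.8, 161.7]
tool_rot: [-3.141, -0.002, 1.623]
force: [-0.7, -0.4, -0.5]
width: -0.2
gripper_force: 0.0
```

```bash
python3 - <<'E'
from h import *
import h; h.OFF=38
moves(tip(-36,-333,100,92.9,0),tip(-36,-333,86,92.9,0),tip(-36,-333,74,92.9,0))
E
```

```text
t 18.45 at [ 531.9 -323.8  161.7] rot [-1.799e+02 -1.000e-01  9.300e+01] F [-0.7 -0.4 -0.5] w -0.2 q [ 0.    0.8   0.91  1.65 -0.7   1.06  1.18]
T [-0.0042 -0.0006  0.3322] W [-0.0006 -0.0016  0.001 ]
T [-0.0043 -0.0006  0.3789] W [-0.0006 -0.0016  0.001 ]
T [-0.0044 -0.0005  0.4189] W [-0.0006 -0.0016  0.001 ]
```

Call:
jog_arm(
  plan=[
    {"tx":-0.004,"ty":0,"tz":0.15,"wx":0,"wy":0,"wz":0,"claw":1},
    {"tx":-0.004,"ty":0,"tz":0.27,"wx":0,"wy":0,"wz":0,"claw":1},
    {"tx":-0.004,"ty":0,"tz":0.34,"wx":0,"wy":0,"wz":0,"claw":1},
    {"tx":-0.004,"ty":0,"tz":0.365,"wx":0,"wy":0,"wz":0,"claw":1},
    {"tx":-0.004,"ty":0,"tz":0.38,"wx":0,"wy":0,"wz":0,"claw":1},
    {"tx":-0.004,"ty":0,"tz":0.395,"wx":0,"wy":0,"wz":0,"claw":1},
    {"tx":-0.004,"ty":0,"tz":0.41,"wx":0,"wy":0,"wz":0,"claw":1},
    {"tx":-0.004,"ty":0,"tz":0.41,"wx":0,"wy":0,"wz":0,"claw":1},
  ],
)

```text
clock: 19.25
eef_pos: [532.9, -329.6, 42.6]
tool_rot: [3.138, 0.005, 1.621]
force: [-0.5, -0.2, -0.2]
width: -0.1
gripper_force: 0.7
```

```bash
cat >> h.py <<'E'
def clamp():
    p=ctrl.get_image("scene"); W=cloud(p)
    m=(abs(W[...,0]-558)<12)&(abs(W[...,1]+130)<25)&(W[...,2]>62); print("arm end z",np.nanpercentile(W[m][:,2],[2,50,98]).round())
    return p
E
python3 - <<'E'
from h import *
p=clamp(); moves(); redcup()
E
```

```text
arm end z [ 92. 110. 131.]
t 19.3 at [ 533.  -329.    42.3] rot [179.8   0.2  92.9] F [-0.7 -2.3  3. ] w 0.2 q [ 0.07  0.93  0.79  1.73 -0.85  0.85  1.3 ]
top none
scene cup jig [  -4.1 -133.6] r 26.6 240
```

Call:
jog_arm(
  plan=[
    {"tx":0.008,"ty":0,"tz":0.01,"wx":0,"wy":0,"wz":0,"claw":1},
    {"tx":0.012,"ty":0,"tz":0.02,"wx":0,"wy":0,"wz":0,"claw":1},
    {"tx":0.012,"ty":0,"tz":0.03,"wx":0,"wy":0,"wz":0,"claw":1},
    {"tx":0.012,"ty":0,"tz":0.03,"wx":0,"wy":0,"wz":0,"claw":1},
  ],
)

```text
clock: 19.8
eef_pos: [532.6, -325.2, 32.3]
tool_rot: [3.139, 0.003, 1.621]
force: [0.6, -3.4, 3.2]
width: -0.1
gripper_force: 1.9
```

```bash
python3 - <<'E'
from h import *
p=clamp(); moves(); redcup()
E
```

```text
arm end z [ 66.  88. 105.]
t 19.85 at [ 532.4 -324.7   32.1] rot [1.799e+02 1.000e-01 9.290e+01] F [ 0.7 -2.7  4.2] w 0.1 q [ 0.07  0.94  0.77  1.74 -0.86  0.84  1.3 ]
top none
scene cup jig [  -3.5 -133.4] r 26.1 197
```

Clamp released: the arm end dropped from about 131 to 105, resting on the cup. I lift away and check.

Call:
jog_arm(
  plan=[
    {"tx":0,"ty":0,"tz":-0.03,"wx":0,"wy":0,"wz":0,"claw":1},
    {"tx":0,"ty":0,"tz":-0.08,"wx":0,"wy":0,"wz":0,"claw":1},
    {"tx":-0.1,"ty":0,"tz":-0.2,"wx":0,"wy":0,"wz":0,"claw":1},
    {"tx":-0.1,"ty":0,"tz":-0.35,"wx":0,"wy":0,"wz":0,"claw":1},
    {"tx":-0.1,"ty":0,"tz":-0.5,"wx":0,"wy":0,"wz":0,"claw":1},
    {"tx":-0.1,"ty":0,"tz":-0.6,"wx":0,"wy":0,"wz":0,"claw":1},
    {"tx":-0.1,"ty":0,"tz":-0.6,"wx":0,"wy":0,"wz":0,"claw":1},
  ],
)

```text
clock: 20.65
eef_pos: [534.5, -355.1, 216.9]
tool_rot: [3.135, 0.005, 1.622]
force: [-0.5, -0.2, -0.4]
width: 0.1
gripper_force: 0.0
```

```bash
python3 - <<'E'
from h import *
p=clamp(); moves(); redcup(); save("s8",cv2.resize(p["img"][200:340,160:340],None,fx=4,fy=4,interpolation=cv2.INTER_CUBIC))
E
```

```text
arm end z [ 63.  85. 101.]
t 20.7 at [ 533.8 -353.7  214.1] rot [1.798e+02 1.000e-01 9.290e+01] F [-0.6 -0.  -0.6] w -0.4 q [ 0.04  0.76  0.94  1.54 -0.65  1.17  1.16]
top none
scene cup jig [  -3.7 -133.4] r 26.2 193
```

View pics/s8.png

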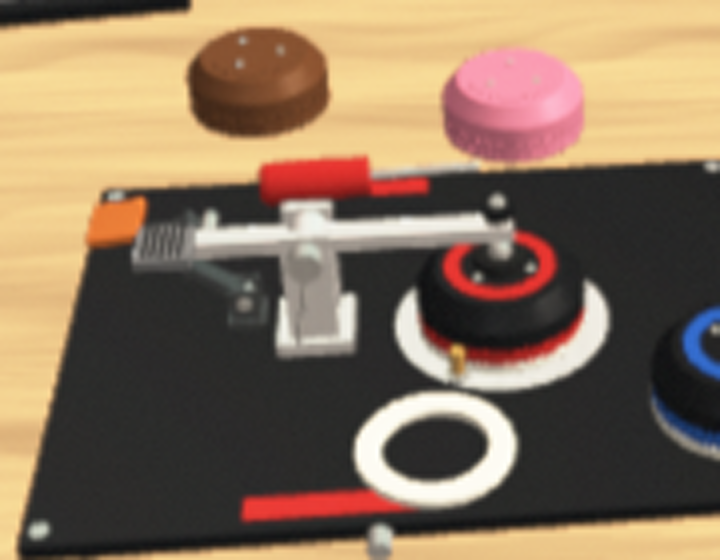

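The clamp foot presses the red cup at (500,255), and the cup sits at the pin (457,358). The ring, screwdriver and blue cup are in place and the robot is clear.

```bash
python3 -c "
from cell import ctrl
print(ctrl.finish_job())"
```

```text
the job is handed in; nothing more can be done
None
```

The right station is set up and handed in at about 21 s of the 72 s allowed: clamp latched, red cup slid home to its measured spot at both pins (only one pin visible in the last picture), and the clamp released onto it.

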